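# Shut and latch the insulated pan carrier

### The job

The lid of the brown insulated pan carrier stands ajar. With the fingertips, push the lid fully down shut first, and only then push the two orange-knobbed latch levers on its front over, away from you, until each one snaps over onto the lid. Touch and push only: do not lift the lid further open, and leave the pan, bottle, cup and spoon around it where they stand.

Things in the scene. Friction and masses are not known exactly. Their poses are not given: they have to be found in the camera images.
- carrier: brown plastic insulated food-pan carrier, fixed to the table; box 230 mm (x) by 400 mm (y), 130 mm high without and 170 mm with the shut lid. Origin: centre of its underside, on the table. Its +x points from the front (with the latches, facing the robot) to the back (with the lid hinge), z up, y to the left
- lid_pad (a point): place to push on the lid: middle of the grey 50 x 110 mm pad on the lid's top surface, 40 mm behind the lid's front edge and 190 mm from its hinge, halfway between the latches; 170 mm above the table when the lid is shut; moves with the lid
- lid (a joint): lid of the carrier, 230 x 400 x 40 mm, hinged along the carrier's back upper edge (130 mm above the table, axis along the carrier's y). 0 = shut, grows as the front edge rises; starts between 0.12 and 0.30. A stiff friction hinge keeps it where it is left; about 2 to 5 N on the pad push it down
- latch_left_ball (a point): centre of the orange ball (24 mm diameter) on the end of the left latch lever (left as seen from the robot facing the carrier's front). The lever is a 12 mm thick steel bar, 60 mm from hinge pin to ball centre, 72 mm to its very end; this point moves with it
- latch_left_pivot (a point): middle of the left latch's hinge pin, at + 100 mm in y in the carrier's frame, 18 mm in front of the carrier's front face, 185 mm above the table, 15 mm above the shut lid's top. Its steel ears rise 10 mm above the pin and are 38 mm wide overall
- latch_left (a joint): left latch lever, turning about the carrier's y. 0 = open: leans 0.6 rad from upright towards the carrier's -x; 0.6 = upright; 1.8 = locked: lies over the lid, 1.2 rad past upright, rubber foot down on the lid. An over-centre spring turns over near 0.7: pushed beyond, it snaps to 1.8 by itself; let go earlier it springs back to 0. About 3 N at the ball starts it
- latch_right_ball (a point): centre of the orange ball (24 mm diameter) on the end of the right latch lever (right as seen from the robot facing the carrier's front). The lever is a 12 mm thick steel bar, 60 mm from hinge pin to ball centre, 72 mm to its very end; this point moves with it
- latch_right_pivot (a point): middle of the right latch's hinge pin, at - 100 mm in y in the carrier's frame, 18 mm in front of the carrier's front face, 185 mm above the table, 15 mm above the shut lid's top. Its steel ears rise 10 mm above the pin and are 38 mm wide overall
- latch_right (a joint): right latch lever, turning about the carrier's y. 0 = open: leans 0.6 rad from upright towards the carrier's -x; 0.6 = upright; 1.8 = locked: lies over the lid, 1.2 rad past upright, rubber foot down on the lid. An over-centre spring turns over near 0.7: pushed beyond, it snaps to 1.8 by itself; let go earlier it springs back to 0. About 3 N at the ball starts it
- pan: bystander: open steel food pan, 162 x 108 mm, 65 mm high, loose; origin at the centre of its underside
- bottle: bystander: clear plastic bottle with red cap, 60 mm diameter, 170 mm high, loose; origin at the centre of its underside
- cup: bystander: open steel cup, 80 mm diameter at the rim, 100 mm high, loose; origin at the centre of its underside
- spoon: bystander: serving spoon lying flat in front of the carrier, under 40 mm high, loose; origin at its underside, its length along its own x

How it is judged:
By the outcome, as a careful person would: the job done as asked, in the order asked, and still so for the second after the job is handed in, with the robot touching nothing.
It also fails if it takes over 51 s, if anything falls off the work surface, if the arm or the gripper's body presses on something with over 40 N, if the wrist force passes 120 N, or if a joint passes its speed limit or range.

### The arm

A 6-joint arm with a two-finger parallel gripper is mounted at the origin on the work surface. World frame = base frame: x ahead of the robot, y to its left, z up, the work surface at z = 0. Lengths are in m, angles in rad, forces in N, time in s.
With the tool pointing down it reaches from about 0.225 to 0.875 m from the base axis. Payload 3.4 kg.
Tool frame: the origin (TCP) lies on the centre line of the jaws, within the pads' length; the fingertips stand 17 mm ahead of it and the grasp point (between the pads) lies 2 mm behind it (nose_length is the distance from the TCP to the fingertips, in m); z points along the fingers, y is the line along which they close (so a half turn about z gives the same grasp; the last joint's range is limited). The gripper opens to 85 mm and grips with 20 to 120 N. Pads are 22 mm wide; open, the fingers measure 114 mm over their backs; the gripper's body (76 mm by 85 mm) begins 54 mm behind the grasp point. The pads swing forward as they close: fully open they stand 13 mm farther back than shut.
Start: joints at [-1.33, 0.276, 1.505, -0, 1.361, -0.121], TCP at [0.204, -0.538, 0.248] pointing down, gripper open.
Joint ranges: [-2.89, 2.89], [-0.75, 2.08], [0.22, 2.7], [-1.18, 4.32], [0.11, 2.71], [-2.7, 2.7]. Speed limits (rad/s): [2.57, 2.57, 3.14, 3.14, 3.14, 3.14].

### API

Orientations are given as a unit quaternion [w, x, y, z].
In Python, from rig import get_state, get_image, sign_off, find_in, place_of, nose_length gives the robot as it stands.
- The arm moves only by the tool apply_moves, never from a script. Its argument "deltas" is one flat list of numbers, 5 for each row, row after row: the finger opening in mm, from 0 to 85.4, then the shift along the tool's x, y, z in mm, then the turn about the tool's z in degrees. A call has 1 to 12 rows; each row is the pose to reach, as a shift and turn from the pose commanded when the call began, along the tool's axes at that moment; what a row does not reach only later rows make up. A row lasts 1/12 s, in which the tool goes at most 41.7 mm and 7.16 degrees, less where a joint would pass 70% of its speed; a pose out of reach is approached as far as the arm can. A call with a gripper value outside its range is refused whole. The fingers move at their own pace and stop on an object; "squeeze" is the grip in N (left out, the last holds). Time passes only in rows, so rows that repeat a pose let the fingers close. It gives the time, the measured TCP pose, the force, the opening and the grip force at its end, in the units of the state.
- get_state(): the state, without advancing time (a new reading comes with each control period).
- get_image(name): name is "scene" or "top"; returns a dict with "frame" (400x640x3 uint8, red, green, blue), "K" (3x3 intrinsics, pixels), "k1" (the pictures are not rectified: a ray, as slopes to the right and down, at radius r is drawn at 1 + k1 r^2 times it, then the intrinsics apply), "position" and "orientation" of the camera in the world. Camera axes: x right, y down, z forward; pixel columns grow to the right and rows downward; lengths in m; the calibration is good to about 2 mm. A picture is of the moment at which its call begins. There is no depth.
- sign_off(): hands the job in; it is judged then, once.
Trained networks look in a picture, given as the dict that the camera call returned (one of the last four; its "shot" number tells which), for a name from the list of things; names that differ only in an ending like _2 or _b are one class to them, and where a whole thing is asked for, a point or a joint stands for the part that bears it (a point fixed in the world has none). Each returns a list of dicts, best first, with "score" (0 to 1); they miss things now and then, are a little off and sometimes report something else, mostly with a low value. They report only what shows in the picture. A call takes as long as a camera call.
- find_in(query, picture): "point" ([column, row] in pixels, amid what is visible of it).
- place_of(query, picture): "point" ([column, row] in pixels: a listed point, or the origin of a listed thing).
The state is a dict: "clock": time; "qpos": joint angles; "qd": joint speeds; "effort": joint torques, N m; "position": TCP position; "ee_rot": TCP orientation; "contact_force": force on the tool from outside, world axes, zero at the start; "moment": the same for the moment, N m; "width": finger opening in m; "gripper_force": force on a finger pad.
Only numpy, scipy, OpenCV 4.12 (cv2) and the standard library are available. Lean on these libraries where they do the work, as an engineer would, in place of code of your own. Each camera call takes 0.05 s, during which the arm holds its last target. There are 200 camera calls.

## Working session

There is one attempt and no reset: what is moved stays moved. The work goes in short steps, Python scripts to look and compute and a tool call to move; the robot and the scene stay as the last step left them, time stands still between calls to the robot, and variables do not carry over. Pictures are saved under pics/ and viewed, at most 10 in all, crops included, and the job is handed in when it is done.

Besides the shell and the picture viewer there is one more tool, called after ">>>" in YAML: its name, and indented under it one key for each argument. apply_moves: Moves the arm, as the interface text tells. Its arguments: {"type":"object","properties":{"deltas":{"type":"array"},"squeeze":{"type":"number"}},"required":["deltas"]}

```bash
mkdir -p pics; cat > h.py <<'E'
import numpy as np, cv2
from scipy.spatial.transform import Rotation as R
from scipy.optimize import least_squares
from rig import *
def rot(q): return R.from_quat([q[1],q[2],q[3],q[0]]).as_matrix()
def ray(p,uv):
    K=p["K"]; d=np.array([(uv[0]-K[0][2])/K[0][0],(uv[1]-K[1][2])/K[1][1]]); s=d.copy()
    for _ in range(20): s=d/(1+p["k1"]*(s@s))
    v=rot(p["orientation"])@np.array([s[0],s[1],1]); return np.array(p["position"]),v/np.linalg.norm(v)
def tri(a,b):
    A=np.zeros((3,3));y=np.zeros(3)
    for o,d in (a,b):
        P=np.eye(3)-np.outer(d,d);A+=P;y+=P@o
    x=np.linalg.solve(A,y); return x,[np.linalg.norm((np.eye(3)-np.outer(d,d))@(x-o)) for o,d in (a,b)]
def atz(r,z): o,d=r; return o+d*(z-o[2])/d[2]
def save(p,n): cv2.imwrite("pics/"+n,cv2.cvtColor(p["frame"],cv2.COLOR_RGB2BGR))
E
python3 - <<'E'
from h import *
np.set_printoptions(precision=3,suppress=True)
P={n:get_image(n) for n in("scene","top")}
for n in P: save(P[n],n+"0.png"); print(n,np.array(P[n]["position"]))
for q in "carrier lid_pad latch_left_ball latch_right_ball latch_left_pivot latch_right_pivot pan bottle cup spoon".split():
    r={}
    for n in P:
        l=place_of(q,P[n])
        if l: r[n]=ray(P[n],l[0]["point"]); print(q,n,np.round(l[0]["point"]),round(l[0]["score"],2),"z0",atz(r[n],0) )
    if len(r)==2: print("  tri",*tri(*r.values()))
s=get_state();print(s["clock"],s["position"],s["ee_rot"],s["contact_force"],s["width"],nose_length)
E
```

```text
scene [0.805 0.586 1.26 ]
top [0.561 0.023 1.289]
lid_pad scene [290. 150.] 0.36 z0 [ 0.597 -0.277  0.   ]
lid_pad top [323. 204.] 0.58 z0 [0.607 0.009 0.   ]
  tri [0.628 0.003 0.392] [np.float64(0.035957755879486714), np.float64(0.03595775587948673)]
latch_left_ball scene [377. 196.] 0.54 z0 [ 0.395 -0.014  0.   ]
latch_left_ball top [289. 253.] 0.63 z0 [0.459 0.116 0.   ]
  tri [0.476 0.1   0.241] [np.float64(0.0021867992972770347), np.float64(0.0021867992972769237)]
latch_right_ball scene [338. 141.] 0.61 z0 [ 0.434 -0.253  0.   ]
latch_right_ball top [369. 243.] 0.45 z0 [ 0.482 -0.129  0.   ]
  tri [ 0.498 -0.103  0.224] [np.float64(0.0022582979794572014), np.float64(0.0022582979794573176)]
latch_left_pivot scene [360. 213.] 0.71 z0 [0.467 0.024 0.   ]
latch_left_pivot top [289. 240.] 0.89 z0 [0.498 0.116 0.   ]
  tri [0.51  0.102 0.172] [np.float64(0.003338158565837405), np.float64(0.0033381585658375005)]
latch_right_pivot scene [327. 154.] 0.65 z0 [ 0.486 -0.214  0.   ]
latch_right_pivot top [365. 226.] 0.89 z0 [ 0.535 -0.118  0.   ]
  tri [ 0.536 -0.096  0.188] [np.float64(0.
[... 262 characters left out ...]
tle scene [377. 293.] 0.89 z0 [0.52  0.277 0.   ]
bottle top [242. 234.] 0.89 z0 [0.521 0.261 0.   ]
  tri [ 0.517  0.268 -0.03 ] [np.float64(0.0032038798762827926), np.float64(0.003203879876282775)]
cup scene [348. 310.] 0.83 z0 [0.617 0.294 0.   ]
cup top [229. 202.] 0.77 z0 [0.622 0.296 0.   ]
  tri [0.62  0.296 0.008] [np.float64(0.0019312650781754623), np.float64(0.001931265078175281)]
spoon scene [356. 190.] 0.6 z0 [ 0.449 -0.055  0.   ]
spoon top [347. 263.] 0.83 z0 [ 0.425 -0.06   0.   ]
  tri [ 0.432 -0.066 -0.027] [np.float64(0.010383600649959905), np.float64(0.010383600649959877)]
1.1 [ 0.204 -0.538  0.248] [0.    0.984 0.18  0.   ] [ 0.494  0.103 -0.64 ] 0.08555105469465919 0.017
```

```bash
python3 - <<'E'
import cv2
a=cv2.imread("pics/scene0.png")[90:350,220:480];b=cv2.imread("pics/top0.png")[130:330,190:450]
a=cv2.resize(a,(400,400),interpolation=cv2.INTER_CUBIC);b=cv2.resize(b,(400,308),interpolation=cv2.INTER_CUBIC)
b=cv2.copyMakeBorder(b,0,92,0,0,0);cv2.imwrite("pics/c0.png",cv2.hconcat([a,b]))
E
```

```text
(no output)
```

View pics/c0.png

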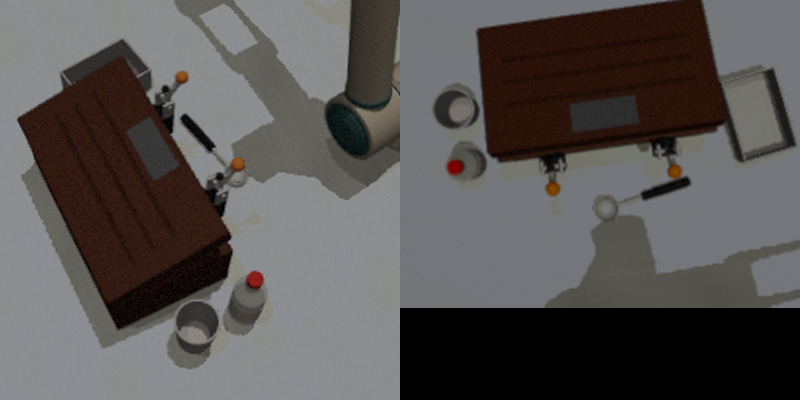

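The crop shows the lid ajar. The grey pad is at about (321,187) in scene and (322,203) in top, so the network's scene reading for the pad was wrong. Both levers lean towards the robot. Next I fit the carrier pose and lid angle with constraints.

```bash
cat > fit.py <<'E'
from h import *
np.set_printoptions(precision=4,suppress=True)
def model(v):
    x,y,w,l=v; c,s=np.cos(w),np.sin(w)
    W=lambda p:np.array([x+c*p[0]-s*p[1],y+s*p[0]+c*p[1],p[2]])
    d={}
    for n,yy in(("left",.1),("right",-.1)):
        d[n+"_pivot"]=W((-.133,yy,.185)); d[n+"_ball"]=W((-.133-.06*np.sin(.6),yy,.185+.06*np.cos(.6)))
    d["pad"]=W((.115-.19*np.cos(l)-.04*np.sin(l)*-1*-1*-1 if 0 else .115-.19*np.cos(l)+.04*np.sin(l),0,.13+.19*np.sin(l)+.04*np.cos(l)))
    return d
def proj(p,X):
    q=rot(p["orientation"]).T@(X-np.array(p["position"]));s=q[:2]/q[2];s=s*(1+p["k1"]*(s@s));K=p["K"]
    return np.array([K[0][0]*s[0]+K[0][2],K[1][1]*s[1]+K[1][2]])
E
python3 - <<'E'
from fit import *
P={n:get_image(n) for n in("scene","top")}
obs={"scene":dict(pad=(321,187),left_ball=(377,196),right_ball=(338,141),left_pivot=(360,213),right_pivot=(327,154)),
"top":dict(pad=(323,204),left_ball=(289,253),right_ball=(369,243),left_pivot=(289,240),right_pivot=(365,226))}
f=lambda v:np.concatenate([proj(P[n],model(v)[k])-obs[n][k] for n in P for k in obs[n]])
r=least_squares(f,[.65,0,.13,.2],loss="soft_l1");v=r.x;print(v);print(f(v).reshape(-1,2))
m=model(v)
for k in m: print(k,m[k])
print("pad shut",model([*v[:3],0])["pad"])
s=get_state();T=rot(s["ee_rot"]);p=np.array(s["position"])
print(T, "to pad (tool mm):",T.T@(m["pad"]-p)*1000,"turn",np.degrees(np.arctan2(T[1,0],T[0,0])-v[2]))
E
```

```text
[0.6547 0.0184 0.1178 0.244 ]
[[-1.1174 -0.2805]
 [-2.2918  0.4559]
 [ 0.1084 -1.0639]
 [ 1.7124 -2.3638]
 [-0.0251  0.7178]
 [-0.3664  1.402 ]
 [ 0.5072  0.3172]
 [-0.5265 -1.43  ]
 [-0.0662 -1.0221]
 [-0.6831  1.7707]]
left_pivot [0.5109 0.1021 0.185 ]
left_ball [0.4773 0.0981 0.2345]
right_pivot [ 0.5344 -0.0965  0.185 ]
right_ball [ 0.5008 -0.1005  0.2345]
pad [0.5954 0.0114 0.2147]
pad shut [0.5802 0.0096 0.17  ]
[[ 0.9353  0.3539  0.    ]
 [ 0.3539 -0.9353 -0.0001]
 [-0.      0.0001 -1.    ]] to pad (tool mm): [ 560.948  -374.9871   33.5665] turn 13.980345239502617
```

>>> apply_moves:
  deltas: [0,0,0,-40,0,0,0,0,-80,0,0,30,-20,-80,3,0,60,-40,-80,6,0,90,-60,-80,9,0,125,-83,-80,12,0,160,-106,-80,14,0,195,-130,-80,14,0,230,-153,-80,14,0,265,-177,-80,14,0,300,-200,-80,14,0,335,-224,-80,14]
  squeeze: 40

```text
clock: 2.2
position: [0.4366, -0.2105, 0.3286]
ee_rot: [0.0, 0.998, 0.059, 0.0]
contact_force: [0.9, 0.3, -0.0]
width: -0.0003
gripper_force: 0.0
```

>>> apply_moves:
  deltas: [0,25,-28,0,0,0,50,-57,0,0,0,76,-86,0,0,0,101,-115,0,0,0,126,-143,0,0,0,151,-172,0,0,0,177,-201,0,0,0,177,-201,30,0,0,177,-201,60,0,0,177,-201,75,0,0,177,-201,75,0]

```text
clock: 3.12
position: [0.5857, 0.0087, 0.249]
ee_rot: [-0.001, 0.998, 0.059, -0.004]
contact_force: [-0.7, -0.4, -0.3]
width: -0.0
gripper_force: 0.0
```

```bash
python3 - <<'E'
from h import *
for n in("scene","top"):
    p=get_image(n);save(p,n+"1.png")
a=cv2.imread("pics/scene1.png")[90:350,220:480];b=cv2.imread("pics/top1.png")[130:330,190:450]
a=cv2.resize(a,(400,400));b=cv2.copyMakeBorder(cv2.resize(b,(400,308)),0,92,0,0,0)
cv2.imwrite("pics/c1.png",cv2.hconcat([a,b]))
s=get_state();print(s["clock"],s["position"],s["contact_force"])
E
```

```text
3.2167 [0.58804985 0.00802431 0.25331495] [0.50614931 0.09869166 1.07005143]
```

View pics/c1.png

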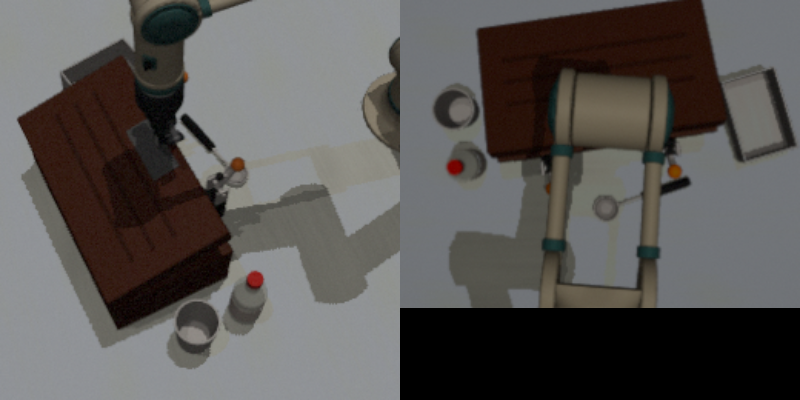

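The closed fingertips are over the grey pad, at about (168,135) in the left crop, and clear of both levers. Pressing down now.

>>> apply_moves:
  deltas: [0,0,0,10,0,0,0,0,18,0,0,0,0,24,0,0,0,0,30,0,0,0,0,36,0,0,0,0,42,0,0,0,0,48,0,0,0,0,53,0,0,0,0,57,0,0,0,0,60,0,0,0,0,60,0]

```text
clock: 4.13
position: [0.5879, 0.0081, 0.1922]
ee_rot: [-0.0, 0.998, 0.059, -0.0]
contact_force: [-0.3, -0.3, 0.1]
width: 0.0001
gripper_force: 0.0
```

>>> apply_moves:
  deltas: [0,0,0,1,0,0,0,0,2,0,0,0,0,3,0,0,0,0,4,0,0,0,0,5,0,0,0,0,6,0,0,0,0,6,0]

```text
clock: 4.72
position: [0.5878, 0.008, 0.1871]
ee_rot: [0.0, 0.998, 0.059, -0.0]
contact_force: [-2.5, 0.3, 3.1]
width: -0.0
gripper_force: 1.4
```

>>> apply_moves:
  deltas: [0,0,0,1,0,0,0,0,2,0,0,0,0,3,0,0,0,0,4,0,0,0,0,4,0]

```text
clock: 5.13
position: [0.5878, 0.008, 0.1869]
ee_rot: [0.0, 0.998, 0.059, 0.001]
contact_force: [-7.7, 0.4, 20.6]
width: 0.0
gripper_force: 10.3
```

>>> apply_moves:
  deltas: [0,0,0,-40,0,0,0,0,-80,0,0,0,0,-115,0,0,-30,20,-115,0,0,-60,40,-115,0,0,-90,60,-115,0,0,-120,80,-115,0,0,-145,98,-115,0,0,-145,98,-115,0]

```text
clock: 5.88
position: [0.4518, -0.109, 0.2981]
ee_rot: [0.001, 0.998, 0.057, -0.001]
contact_force: [0.4, 1.3, -0.0]
width: -0.0
gripper_force: 0.0
```

```bash
python3 - <<'E'
from fit import *
for n in("scene","top"):
    p=get_image(n);save(p,n+"2.png")
    for l in(0,.03,.244): print(n,l,proj(p,model([.6547,.0184,.1178,l])["pad"]))
    for q in("lid_pad","latch_left_ball","latch_right_ball"):
        r=place_of(q,p); print(q,[(np.round(i["point"]),round(i["score"],2)) for i in r[:2]])
a=cv2.imread("pics/scene2.png")[90:350,220:480];b=cv2.imread("pics/top2.png")[130:330,190:450]
a=cv2.resize(a,(400,400));b=cv2.copyMakeBorder(cv2.resize(b,(400,308)),0,92,0,0,0)
cv2.imwrite("pics/c2.png",cv2.hconcat([a,b]))
s=get_state();print(s["clock"],s["position"],s["contact_force"])
E
```

```text
scene 0 [324.8914 192.7682]
scene 0.03 [324.4889 191.9251]
scene 0.244 [319.8854 186.7006]
lid_pad [(array([324., 192.]), 0.87), (array([359., 189.]), 0.48)]
latch_left_ball []
latch_right_ball [(array([339., 140.]), 0.56)]
top 0 [323.3399 211.627 ]
top 0.03 [323.2923 211.1102]
top 0.244 [322.6533 205.4116]
lid_pad [(array([323., 213.]), 0.88)]
latch_left_ball [(array([289., 253.]), 0.4)]
latch_right_ball [(array([369., 244.]), 0.51)]
6.2833 [ 0.4563 -0.1057  0.298 ] [ 0.0436 -0.2034  0.3405]
```

View pics/c2.png

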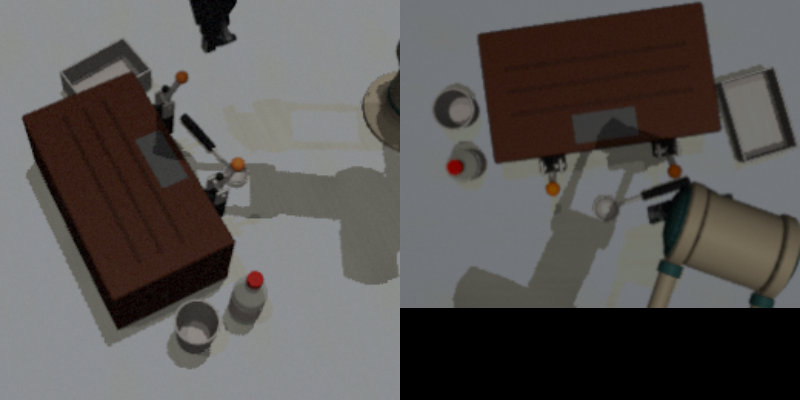

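The lid is shut: the pad is at (324,192) in scene and (323,213) in top, matching the prediction for 0. The levers are still open, and the gripper is in front of the right ball. Next it goes down and pushes.

>>> apply_moves:
  deltas: [0,0,0,35,0,0,0,0,65,0,0,0,0,65,0,0,10,0,65,0,0,18,0,65,0,0,25,0,65,0,0,32,0,65,0,0,39,0,65,0,0,46,0,65,0,0,53,0,65,0,0,60,0,65,0,0,60,0,65,0]

```text
clock: 7.28
position: [0.5177, -0.0993, 0.2337]
ee_rot: [0.0, 0.998, 0.059, 0.002]
contact_force: [0.3, 0.5, 0.9]
width: 0.0001
gripper_force: 0.0
```

>>> apply_moves:
  deltas: [0,5,0,0,0,0,10,0,0,0,0,10,0,0,0]

```text
clock: 7.53
position: [0.5262, -0.0981, 0.2332]
ee_rot: [0.0, 0.998, 0.059, 0.001]
contact_force: [-0.6, 0.9, -0.6]
width: 0.0003
gripper_force: 0.0
```

```bash
python3 - <<'E'
from fit import *
for n in("scene","top"):
    p=get_image(n);save(p,n+"3.png")
    r=place_of("latch_right_ball",p); print([(np.round(i["point"]),round(i["score"],2)) for i in r[:2]])
a=cv2.imread("pics/scene3.png")[90:290,240:440];b=cv2.imread("pics/top3.png")[130:330,190:450]
a=cv2.resize(a,(400,400));b=cv2.copyMakeBorder(cv2.resize(b,(400,308)),0,92,0,0,0)
cv2.imwrite("pics/c3.png",cv2.hconcat([a,b]))
s=get_state();print(s["clock"],s["position"],s["contact_force"])
E
```

```text
[(array([313., 151.]), 0.7)]
[(array([361., 206.]), 0.64)]
7.7333 [ 0.5247 -0.0981  0.2332] [0.4549 0.3631 0.6697]
```

View pics/c3.png

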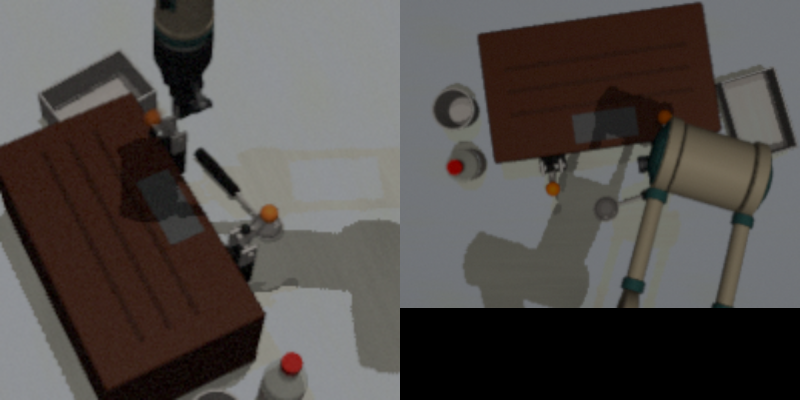

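The right lever has snapped over. Its ball is now on the lid at (313,151) in scene and (361,206) in top. The left lever is still open. Backing off, then moving 200 mm left for the left lever.

>>> apply_moves:
  deltas: [0,-35,0,-10,0,0,-70,0,-40,0,0,-70,-35,-40,0,0,-70,-70,-40,0,0,-70,-105,-40,0,0,-70,-140,-40,0,0,-70,-170,-40,0,0,-70,-200,-40,0,0,-70,-200,-20,0,0,-70,-200,0,0,0,-70,-200,0,0,0,-70,-200,0,0]

```text
clock: 8.73
position: [0.4311, 0.0923, 0.2329]
ee_rot: [0.0, 0.998, 0.059, -0.001]
contact_force: [1.4, 0.0, -0.1]
width: -0.0001
gripper_force: 0.0
```

```bash
python3 - <<'E'
from fit import *
m=model([.6547,.0184,.1178,0]); ux=np.array([np.cos(.1178),np.sin(.1178),0])
for n in("scene","top"):
    p=get_image(n)
    L=m["right_pivot"]+.06*(np.sin(1.2)*ux+np.array([0,0,np.cos(1.2)])); print("locked pred",proj(p,L),"left open pred",proj(p,m["left_ball"]))
    for q in("latch_right_ball","latch_left_ball"):
        r=place_of(q,p); print(q,[(np.round(i["point"]),round(i["score"],2)) for i in r[:2]])
s=get_state();T=rot(s["ee_rot"]);print(s["clock"],s["position"],"tool to left ball mm",T.T@(m["left_ball"]-np.array(s["position"]))*1000)
E
```

```text
locked pred [309.0944 157.8607] left open pred [374.711  196.4344]
latch_right_ball [(array([309., 161.]), 0.49)]
latch_left_ball [(array([376., 197.]), 0.46)]
locked pred [361.9995 206.4708] left open pred [289.5297 253.3293]
latch_right_ball [(array([360., 206.]), 0.52), (array([239., 236.]), 0.46)]
latch_left_ball [(array([290., 252.]), 0.42)]
9.0333 [0.4327 0.092  0.2342] tool to left ball mm [44.9708 -0.8707 -0.2424]
```

>>> apply_moves:
  deltas: [0,10,0,0,0,0,18,0,0,0,0,25,0,0,0,0,32,0,0,0,0,39,0,0,0,0,46,0,0,0,0,53,0,0,0,0,60,0,0,0,0,66,0,0,0,0,72,0,0,0,0,72,0,0,0,0,72,0,0,0]

```text
clock: 10.03
position: [0.504, 0.1008, 0.233]
ee_rot: [0.0, 0.998, 0.059, -0.0]
contact_force: [0.4, -0.2, -0.3]
width: 0.0001
gripper_force: 0.0
```

>>> apply_moves:
  deltas: [0,-35,0,-20,0,0,-70,0,-50,0,0,-105,0,-80,0,0,-140,20,-90,0,0,-160,50,-90,0,0,-160,85,-90,0,0,-160,120,-90,0,0,-160,120,-90,0,0,-160,120,-90,0,0,-160,120,-90,0]

```text
clock: 10.87
position: [0.3583, -0.0369, 0.3232]
ee_rot: [-0.0, 0.998, 0.058, -0.0]
contact_force: [-1.2, -0.3, 1.3]
width: 0.0002
gripper_force: 0.0
```

```bash
python3 - <<'E'
from fit import *
m=model([.6547,.0184,.1178,0]); ux=np.array([np.cos(.1178),np.sin(.1178),0])
for n in("scene","top"):
    p=get_image(n);save(p,n+"4.png")
    for k in("left","right"):
        L=m[k+"_pivot"]+.06*(np.sin(1.2)*ux+np.array([0,0,np.cos(1.2)])); q="latch_%s_ball"%k
        print(n,k,"pred",proj(p,L),[(np.round(i["point"]),round(i["score"],2)) for i in place_of(q,p)[:2]])
    print("pad pred",proj(p,m["pad"]),[np.round(i["point"]) for i in place_of("lid_pad",p)[:1]])
a=cv2.imread("pics/scene4.png")[90:350,220:480];b=cv2.imread("pics/top4.png")[130:330,190:450]
a=cv2.resize(a,(400,400));b=cv2.copyMakeBorder(cv2.resize(b,(400,308)),0,92,0,0,0)
cv2.imwrite("pics/c4.png",cv2.hconcat([a,b]))
s=get_state();print(s["clock"],s["position"],s["contact_force"])
E
```

```text
scene left pred [343.4857 215.493 ] [(array([342., 215.]), 0.66)]
scene right pred [309.0944 157.8607] [(array([309., 157.]), 0.49)]
pad pred [324.8914 192.7682] [array([324., 191.])]
top left pred [285.2089 217.8818] [(array([286., 218.]), 0.69)]
top right pred [361.9995 206.4708] [(array([359., 206.]), 0.65)]
pad pred [323.3399 211.627 ] [array([322., 213.])]
11.2667 [ 0.3587 -0.0365  0.3232] [0.7193 0.2377 0.2057]
```

View pics/c4.png

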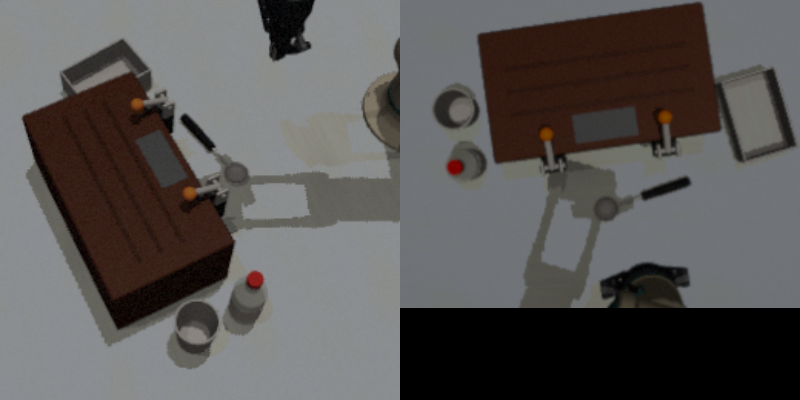

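Both levers lie over the shut lid, with the balls at (342,215) and (309,157) in scene, where locked levers should be. The pan, bottle, cup and spoon look unmoved, and the arm is clear.

```bash
python3 -c "from rig import *; print(sign_off())"
```

```text
the job is handed in; nothing more can be done
None
```

I pushed the lid fully shut, then snapped both latches over onto it; the pan, bottle, cup and spoon look unmoved, and the job was handed in at about 11 s with the arm clear.

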